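Set out a pipetting station

TASK

Set out the pipetting station: stand the violet-capped bottle in the middle of the coaster between the tip box and the vial rack, the orange-capped bottle in the middle of the coaster behind the vial rack, and the yellow-lidded tub in the middle of the coaster behind the tip box (behind means on the side away from the robot), then lay the roll of yellow tape flat and centred on top of the tub. Keep the bottles and the tub upright throughout, and leave the tip box, the vial rack and the timer where they are.

Things in the scene. Friction and masses are not known exactly. Their poses are not given: they have to be found in the camera images.
- violet_bottle: small white-and-clear lab bottle with a dark violet-blue screw cap, 103 mm tall, body 56 mm across, cap 42 mm across from 79 to 103 mm height; stands upright loose on the bench; origin at the centre of its underside, z up; about 0.2 kg
- orange_bottle: the same kind of bottle with an orange screw cap, 103 mm tall, body 56 mm across, cap 42 mm across from 79 to 103 mm height; origin at the centre of its underside, z up; about 0.2 kg
- tub: small round white tub with a flat yellow lid, 58 mm tall, 60 mm across, its lid 65 mm across from 45 to 58 mm height; closed and solid, stands upright loose on the bench; origin at the centre of its underside, z up
- tape: roll of yellow tape lying flat, a ring 61 mm across and 19 mm thick with a hole of about 18 mm; origin at the centre of its underside, z up
- tips: teal pipette tip box with closed clear lid, 97 mm deep (x) by 122 mm wide (y) by 83 mm tall; loose, not to be moved; stands left or right of the middle coaster; origin at the centre of its underside, its x axis points to its far side, away from the robot, turned at most 0.2 rad
- rack: low blue vial rack with a few small vials in it, 68 mm deep (x) by 150 mm wide (y) by 20 mm tall, vials up to 40 mm high; loose, not to be moved; stands on the other side of the middle coaster from the tip box; origin at the centre of its underside, its x axis points to its far side, away from the robot, turned at most 0.2 rad
- coaster_mid: flat round coaster, dark grey with a black edge, fixed, 84 mm across, 4 mm thick, without rim: the one between the tip box and the vial rack; origin at the centre of its underside, its top 4 mm above
- coaster_tips: the same kind of coaster, fixed, 84 mm across, 4 mm thick: the one behind the tip box, about 140 mm from the box's centre; origin at the centre of its underside, its top 4 mm above; beyond the back coasters a duct with sockets runs along the wall, its face at x = 0.70, between 0.24 and 0.36 m above the bench: keep the wrist clear of it when swinging across
- coaster_vials: the same kind of coaster, fixed, 84 mm across, 4 mm thick: the one behind the vial rack, about 140 mm from the rack's centre; origin at the centre of its underside, its top 4 mm above
- timer: white digital timer, 58 x 65 x 20 mm, lying loose behind the middle coaster, between the two back coasters, not to be moved; origin at the centre of its underside

How it is judged:
By the outcome, as a careful person would: the job done as asked, in the order asked, and still so for the second after the job is handed in, with the robot touching nothing.
It also fails if it takes over 109 s, if anything falls off the work surface, if the arm or the gripper's body presses on something with over 40 N, if the wrist force passes 120 N, or if a joint passes its speed limit or range.

ROBOT

A 7-joint arm with a two-finger parallel gripper is mounted at the origin on the work surface; the furniture and walls round the work are solid. World frame = base frame: x ahead of the robot, y to its left, z up, the work surface at z = 0. Lengths are in m, angles in rad, forces in N, time in s.
With the tool pointing down it reaches from about 0.425 to 0.925 m from the base axis. Payload 6.8 kg.
Tool frame: the origin (TCP) lies on the centre line of the jaws, within the pads' length; the fingertips stand 8 mm ahead of it and the grasp point (between the pads) lies 11 mm behind it (r.finger_overhang is the distance from the TCP to the fingertips, in m); x points along the fingers, z is the direction in which the jaws open and shut, and the axes are right-handed (so a half turn about x gives the same grasp; the last joint's range is limited). The gripper opens to 85 mm and grips with 20 to 120 N. Pads are 22 mm wide; open, the fingers measure 114 mm over their backs; the gripper's body (76 mm by 85 mm) begins 54 mm behind the grasp point. The pads swing forward as they close: fully open they stand 13 mm farther back than shut.
Start: joints at [1.045, 0.477, 0.022, 1.555, -0.011, 1.109, -0.083], TCP at [0.274, -0.617, 0.239] pointing down, gripper open.
Joint ranges: [-2.96, 2.96], [-0.34, 2.1], [-1.41, 1.46], [0.24, 2.44], [-1.37, 4.51], [0.17, 1.92], [-2.96, 2.96]. Speed limits (rad/s): [2.39, 2.39, 3.14, 3.14, 3.14, 3.14, 3.14].

INTERFACE

Orientations are given as a rotation vector (axis times angle).
In Python, from bench import r gives the robot as it stands. The module is installed in compiled form; this text tells all that it offers.
- The arm moves only by the tool play_rows, never from a script. Its argument "plan" is a list of rows, each a list of 5 numbers: the opening, from -1 (shut) to 1 (fully open), then the shift along the world's x, y, z in m, then the turn about the world's z in rad. A call has 1 to 10 rows; each row is the pose to reach, as a shift and turn from the pose commanded when the call began; what a row does not reach only later rows make up. A row lasts 1/10 s, in which the tool goes at most 50 mm and 8.59 degrees, less where a joint would pass 70% of its speed; a pose out of reach is approached as far as the arm can. A call with a gripper value outside its range is refused whole. The fingers move at their own pace and stop on an object; "force" is the grip in N (left out, the last holds). Time passes only in rows, so rows that repeat a pose let the fingers close. It gives the time, the measured TCP pose, the force and the opening at its end, in the units of the state.
- r.get_obs(): the state, without advancing time (a new reading comes with each control period).
- r.grab_frame(name): name is "side" or "top" or "wrist"; returns a dict with "pixels" (480x640x3 uint8, blue, green, red), "z_map" (480x640 float32, m along the optical axis (not along the pixel's ray), 0 where there is no reading), "vfov" (degrees; the focal length in pixels is half the picture's height over the tangent of half this angle, whatever the lens; pixels are square), "cx", "cy" (the principal point, pixels), "D" ([k1, k2, p1, p2, k3] as OpenCV has them; the pictures are not rectified), "R" (3x3) and "t" (3): a world point X has camera coordinates R X + t; the wrist camera has in their place "tool_from_camera" (4x4, takes a point from camera to tool coordinates, whose origin is the TCP and whose axes are the tool frame's). Camera axes: x right, y down, z forward; pixel columns grow to the right and rows downward; lengths in m; the calibration is good to about 2 mm. A picture is of the moment at which its call begins: read the wrist's pose just before it.
- r.hand_in(): hands the job in, once; it reports no verdict.
Trained networks look in a picture, given as the dict that the camera call returned (one of the last four; its "shot" number tells which), for a name from the list of things; names that differ only in an ending like _2 or _b are one class to them, and where a whole thing is asked for, a point or a joint stands for the part that bears it (a point fixed in the world has none). Each returns a list of dicts, best first, with "conf" (0 to 1); they miss things now and then, are a little off and sometimes report something else, mostly with a low value. They report only what shows in the picture. A call takes as long as a camera call.
- r.outline_of(picture, label): "mask" (480x640 bool, what is visible of it) and "bbox" ([left, top, right, bottom] as shares, 0 to 1, of the picture: columns of its width, rows of its height, round what is visible of it).
- r.pinpoint(picture, label): "position" ([column, row] as shares, 0 to 1, of the picture: columns of its width, rows of its height: a listed point, or the origin of a listed thing).
The state is a dict: "clock": time; "joints": joint angles; "qvel": joint speeds; "tau": joint torques, N m; "tcp_pos": TCP position; "orientation": TCP orientation; "contact_force": force on the tool from outside, world axes, zero at the start; "moment": the same for the moment, N m; "grip_width": finger opening in m.
Only numpy, scipy, OpenCV 4.12 (cv2) and the standard library are available. Lean on these libraries where they do the work, as an engineer would, in place of code of your own. Each camera call takes 0.05 s, during which the arm holds its last target.

## Working session

There is one attempt and no reset: what is moved stays moved. The work goes in short steps, Python scripts to look and compute and a tool call to move; the robot and the scene stay as the last step left them, time stands still between calls to the robot, and variables do not carry over. Pictures are saved under pics/ and viewed, and the job is handed in when it is done.

Besides the shell and the picture viewer there is one more tool, called after "Emit:" by a JSON object that holds its "api" and its "payload". play_rows: Moves the arm, as the interface text tells. Its arguments: {"type":"object","properties":{"plan":{"type":"array","items":{"type":"array","items":{"type":"number"}}},"force":{"type":"number"}},"required":["plan"]}

```bash
mkdir -p pics; cat > h.py <<'E'
import numpy as np, cv2
from bench import r
def K(f):
    F=240/np.tan(np.radians(f["vfov"])/2); return np.array([[F,0,f["cx"]],[0,F,f["cy"]],[0,0,1.]])
def ext(f,obs=None):
    if "R" in f: return np.array(f["R"]),np.array(f["t"])
    T=np.eye(4);T[:3,:3]=cv2.Rodrigues(np.array(obs["orientation"],float))[0];T[:3,3]=obs["tcp_pos"]
    C=np.linalg.inv(T@np.array(f["tool_from_camera"]));return C[:3,:3],C[:3,3]
def world(f,uv,z=None,obs=None):
    """uv Nx2; z: None->depth arr"""
    uv=np.array(uv,float).reshape(-1,2);R,t=ext(f,obs)
    n=cv2.undistortPoints(uv.reshape(-1,1,2),K(f),np.array(f["D"],float)).reshape(-1,2)
    d=np.c_[n,np.ones(len(n))]
    if z is None:
        zz=f["z_map"][uv[:,1].astype(int),uv[:,0].astype(int)]
        return (d*zz[:,None]-t)@R
    c=-R.T@t; w=d@R; s=(z-c[2])/w[:,2]; return c+w*s[:,None]
def maskpts(f,m,obs=None):
    v,u=np.nonzero(m&(f["z_map"]>0)); return world(f,np.c_[u,v],None,obs)
E
python3 - <<'E'
from h import *
print(r.get_obs(), r.finger_overhang)
for n in ["side","top","wrist"]:
    f=r.grab_frame(n); cv2.imwrite(f"pics/{n}0.png",f["pixels"]); R,t=ext(f,r.get_obs()); print(n,f["vfov"],-R.T@t,f["D"],(f["z_map"]>0).mean())
    if n=="wrist":continue
    for l in ["violet_bottle","orange_bottle","tub","tape","tips","rack","coaster_mid","coaster_tips","coaster_vials","timer"]:
        for d in r.outline_of(f,l)[:3]:
            p=maskpts(f,d["mask"]);
            if len(p)<5: print(l,d["conf"],"nopts",d["bbox"]);continue
            zt=np.percentile(p[:,2],98); q=p[p[:,2]>zt-.008]
            print(n,l,round(d["conf"],2),np.round(np.array(d["bbox"])*[640,480,640,480]),"zt",zt.round(3),"top",((np.percentile(q[:,:2],2,0)+np.percentile(q[:,:2],98,0))/2).round(4),"ext",np.ptp(q[:,:2],axis=0).round(3))
E
```

```text
{'clock': 0.0, 'joints': array([ 1.04488649,  0.47781089,  0.02231462,  1.5564482 , -0.0115005 ,
        1.10933689, -0.08309718]), 'qvel': array([-4.67853835e-04, -1.76321727e-03, -1.13012932e-03, -2.06432719e-04,
        3.19884921e-04,  2.84286417e-05, -1.33946049e-03]), 'tau': array([ 5.25352916e-04, -5.96457803e+01,  1.60801381e+00, -2.81189185e+01,
        1.22925412e-02,  9.53998620e-03, -3.41737825e-05]), 'tcp_pos': array([ 0.27364933, -0.61639711,  0.23831938]), 'orientation': array([ 0.89710022,  1.38006148, -0.89559979]), 'contact_force': array([-0.63773187,  0.37523581, -0.27732287]), 'moment': array([-0.01783419, -0.00309733,  0.05785849]), 'grip_width': 0.08530743291388225} 0.008
side 42.74188782355811 [0.2702749  0.966219   0.90789712] [-0.04665005  0.          0.          0.          0.        ] 0.99599609375
side violet_bottle 0.61 [360. 132. 383. 175.] zt 0.105 top [ 0.3778 -0.3282] ext [0.039 0.042]
side orange_bottle 0.91 [217. 335. 246. 390.] zt 0.105 top [0.522  0.3681] ext [0.041 0.04 ]
side tub 0.95 [299. 123. 324. 154.] zt 0.061 top [ 0.538  -0.3927] ext [0.0
[... 1264 characters left out ...]
top [ 0.5409 -0.2884] ext [0.06  0.059]
top tape 0.7 [296. 256. 324. 285.] zt 0.01 top [0.4357 0.0225] ext [0.081 0.08 ]
top rack 0.72 [335. 255. 392. 282.] zt 0.036 top [ 0.4435 -0.113 ] ext [0.05  0.138]
top coaster_mid 0.64 [298. 256. 327. 287.] zt 0.01 top [0.4345 0.0232] ext [0.078 0.08 ]
top coaster_tips 0.96 [255. 212. 280. 242.] zt 0.01 top [0.5625 0.1558] ext [0.08  0.082]
top coaster_vials 0.89 [352. 206. 375. 234.] zt 0.01 top [ 0.5819 -0.1238] ext [0.081 0.079]
top timer 0.82 [303. 205. 326. 227.] zt 0.025 top [0.596  0.0169] ext [0.059 0.063]
wrist 66.27560230344203 [ 0.34597957 -0.58432542  0.37396998] [-0.07840711  0.          0.          0.          0.        ] 0.996044921875
```

View pics/top0.png

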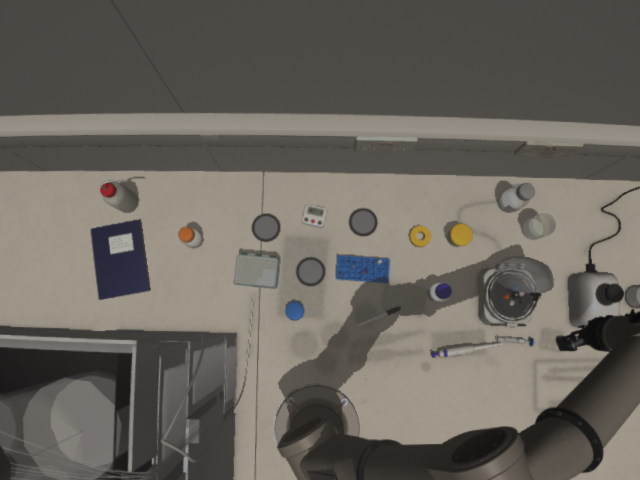

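View pics/side0.png

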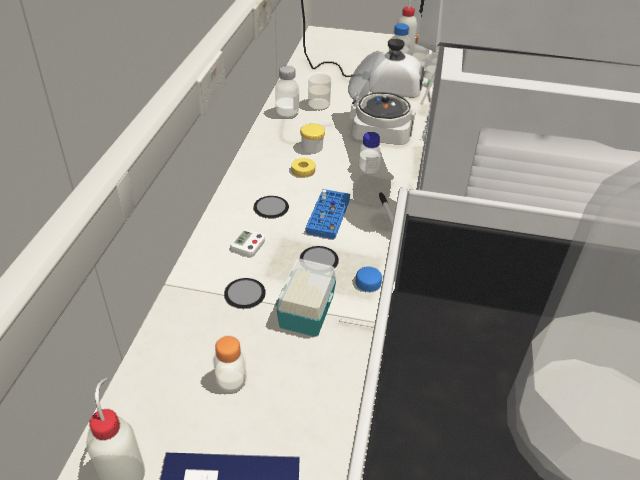

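View pics/wrist0.png

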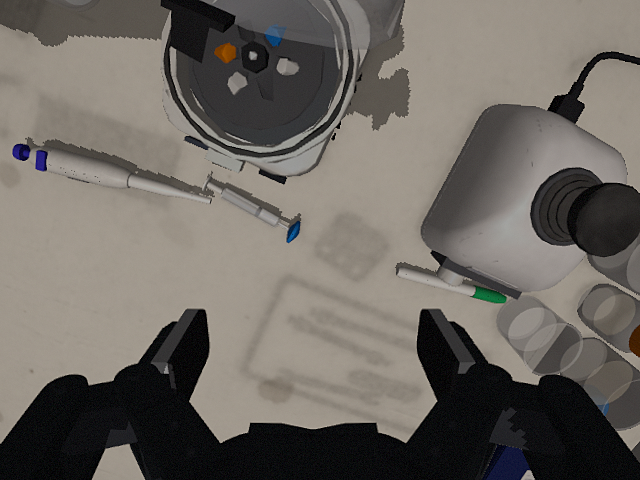

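```bash
python3 - <<'E'
from h import *
o=r.get_obs();print(cv2.Rodrigues(o["orientation"])[0].round(3))
P=[]
for n in ["side","top"]:
    f=r.grab_frame(n); P.append(maskpts(f,np.ones((480,640),bool)))
P=np.vstack(P)
H=np.zeros((18,30))
for x,y,z in P:
    i=int((x-.1)/.04);j=int((y+.8)//.04)
    if x>.1 and i<18 and 0<=j<30 and z<.6: H[i,j]=max(H[i,j],z)
print("y",[round(-.8+.04*j,2) for j in range(30)])
for i in range(18)[::-1]: print(round(.1+.04*i,2),(H[i]*1000).astype(int))
T=P[(abs(P[:,2])<.02)];print(np.median(T[:,2]))
for n in ["side","top"]:
    f=r.grab_frame(n)
    for l in ["tips","rack","timer"]:
        print(n,l,[(round(d["conf"],2),world(f,np.array(d["position"])*[640,480],0).round(3)[0]) for d in r.pinpoint(f,l)[:2]])
E
```

```text
[[-0.     0.914  0.406]
 [-0.     0.406 -0.914]
 [-1.    -0.     0.   ]]
y [-0.8, -0.76, -0.72, -0.68, -0.64, -0.6, -0.56, -0.52, -0.48, -0.44, -0.4, -0.36, -0.32, -0.28, -0.24, -0.2, -0.16, -0.12, -0.08, -0.04, 0.0, 0.04, 0.08, 0.12, 0.16, 0.2, 0.24, 0.28, 0.32, 0.36]
0.78 [0 0 0 0 0 0 0 0 0 0 0 0 0 0 0 0 0 0 0 0 0 0 0 0 0 0 0 0 0 0]
0.74 [353 413 478 534 596 599 599 599 599 599 599 599 599 599 599 599 599 599
 599 599 599 599 599 599 599 599 599 599 599 599]
0.7 [346 351 349 348 350 349 350 351 348 349 348 349 350 350 350 349 352 349
 349 349 349 348 349 350 348 348 349 349 350 348]
0.66 [  8  10   9   7   1 143 144  26   6   9   7   9   7  10   7   6   6   7
   6   6   8   7   7   7   6   5   6   9   8   7]
0.62 [  9   7   8   7  12 151 148  91   8   8   7   8   7   8   9   6   8   7
   6  16  23  22   7   7   7  11   7   8   8   7]
0.58 [  7   8   8  92  91  95 103   6   8   8   7   6   7   8   7   6  10  10
   9  22  27  25   6  11  13   7   8   7  10   6]
0.54 [  6   9   6  91  88  91   6   5   7  62  64  49  26  25   8   6  12  12
   6  24  25  23  10  12  12   8   6   7 101 1
[... 1034 characters left out ...]
8   5   7   8   8   6  10   6  18  29  31  33  22   7   7   7   6   8
   7   6   7   7   6   7  34 599   0   0   0   0]
0.14 [  7   8   7   8   9   7   6   7   6   6   8   7   7   7   6   8   8   6
   6   8   6   8   7   7  50 599   0   0   0   0]
0.1 [  7   9   8   7   8   8   6   7   7   7   7   6   6   7   7   8 599   6
  19  20  20  15   7   9 564 599   0   0   0   0]
0.00020363513762763536
side tips [(0.8, array([ 0.425,  0.172, -0.   ]))]
side rack [(0.69, array([ 0.444, -0.126,  0.   ]))]
side timer [(0.7, array([ 0.596,  0.017, -0.   ]))]
top tips [(0.73, array([0.434, 0.167, 0.   ]))]
top rack [(0.85, array([ 0.443, -0.119,  0.   ]))]
top timer [(0.64, array([0.591, 0.017, 0.   ]))]
```

Emit:
{"api": "play_rows", "payload": {"plan": [[1, 0, 0, 0.05, 0], [1, 0, 0, 0.09, 0.1], [1, 0.015, 0.045, 0.09, 0.25], [1, 0.03, 0.09, 0.09, 0.4], [1, 0.045, 0.135, 0.09, 0.55], [1, 0.06, 0.18, 0.09, 0.7], [1, 0.08, 0.22, 0.09, 0.85], [1, 0.09, 0.255, 0.09, 1.0], [1, 0.1, 0.28, 0.07, 1.152], [1, 0.105, 0.287, 0.04, 1.152]], "force": 40}}

```text
clock: 2.65
tcp_pos: [0.3814, -0.3275, 0.2809]
orientation: [-0.008, 1.566, 0.004]
contact_force: [0.9, -0.4, -0.4]
grip_width: 0.0853
```

```bash
cat > look.py <<'E'
from h import *
import sys
def look(l,tag,z0,rad=None):
    o=r.get_obs(); f=r.grab_frame("wrist"); cv2.imwrite(f"pics/{tag}.png",f["pixels"])
    print(o["clock"],o["tcp_pos"].round(4),cv2.Rodrigues(o["orientation"])[0][:,2].round(3),o["joints"].round(2),o["grip_width"])
    for lab in l:
        for d in r.outline_of(f,lab)[:2]:
            p=maskpts(f,d["mask"],o)
            if len(p)<10: continue
            zt=np.percentile(p[:,2],98); q=p[p[:,2]>zt-.006]
            (c,rr)=cv2.minEnclosingCircle(q[:,:2].astype(np.float32)[np.random.permutation(len(q))[:3000]])
            mid=(np.percentile(q[:,:2],1,0)+np.percentile(q[:,:2],99,0))/2
            print(lab,round(d["conf"],2),np.round(np.array(d["bbox"])*[640,480,640,480]),"zt",zt.round(4),"mid",mid.round(4),"circ",np.round(c,4),round(rr,4))
if __name__=="__main__": look(sys.argv[2:],sys.argv[1],0)
E
python3 look.py w1 violet_bottle
```

```text
2.65 [ 0.3814 -0.3275  0.2809] [1.    0.008 0.004] [ 0.86  0.17 -0.3   1.9   0.06  1.08  0.54] 0.08528243053042403
violet_bottle 0.93 [280. 174. 335. 245.] zt 0.1043 mid [ 0.378 -0.333] circ [ 0.3778 -0.3333] 0.0208
```

View pics/w1.png

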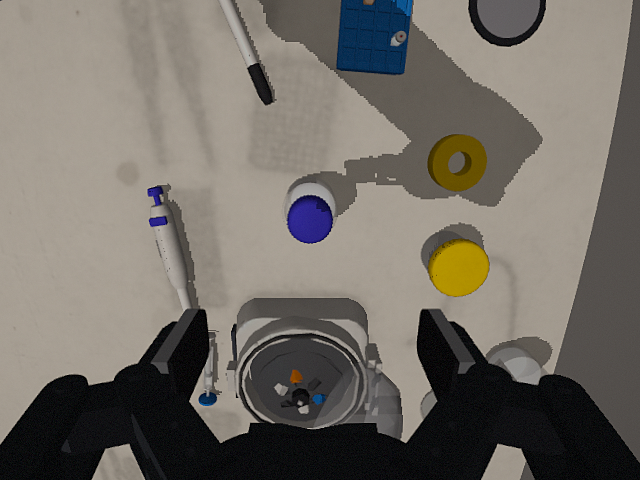

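Emit:
{"api": "play_rows", "payload": {"plan": [[1, -0.0035, -0.0055, -0.03, 0], [1, -0.0035, -0.0055, -0.08, 0], [1, -0.0035, -0.0055, -0.13, 0], [1, -0.0035, -0.0055, -0.17, 0], [1, -0.0035, -0.0055, -0.198, 0], [1, -0.0035, -0.0055, -0.198, 0], [-0.2, -0.0035, -0.0055, -0.198, 0], [-0.4, -0.0035, -0.0055, -0.198, 0], [-0.6, -0.0035, -0.0055, -0.198, 0], [-1, -0.0035, -0.0055, -0.198, 0]]}}

```text
clock: 3.75
tcp_pos: [0.3768, -0.3366, 0.0833]
orientation: [-0.001, 1.568, -0.003]
contact_force: [0.2, -1.6, 7.5]
grip_width: 0.0403
```

```bash
python3 - <<'E'
from h import *
o=r.get_obs(); print(o["tcp_pos"],o["grip_width"],o["contact_force"],o["clock"])
f=r.grab_frame("wrist"); cv2.imwrite("pics/w2.png",f["pixels"])
E
```

```text
[ 0.37680071 -0.33656509  0.08330802] 0.04029546586726668 [ 0.16101573 -1.64207104  7.45502683] 3.75
```

View pics/w2.png

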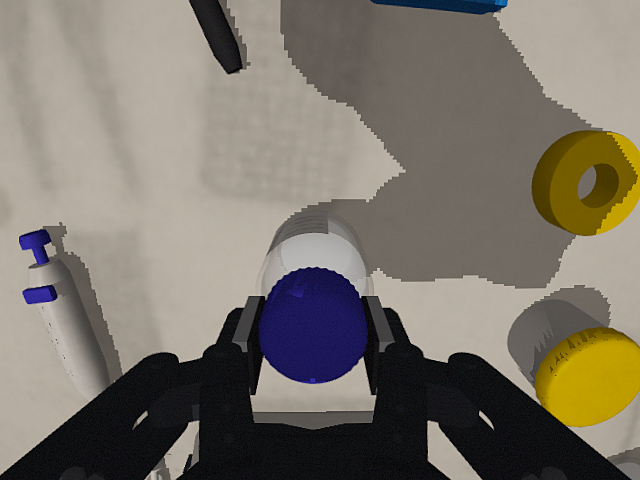

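Emit:
{"api": "play_rows", "payload": {"plan": [[-1, 0, 0, 0.02, 0], [-1, 0, 0, 0.06, 0], [-1, 0, 0.01, 0.1, 0], [-1, 0.005, 0.045, 0.1, 0], [-1, 0.01, 0.085, 0.1, 0], [-1, 0.018, 0.125, 0.1, 0], [-1, 0.026, 0.165, 0.1, 0], [-1, 0.034, 0.205, 0.1, 0], [-1, 0.04, 0.235, 0.1, 0], [-1, 0.046, 0.255, 0.1, 0]]}}

```text
clock: 4.8
tcp_pos: [0.4215, -0.078, 0.1821]
orientation: [-0.002, 1.57, 0.001]
contact_force: [0.8, -0.6, -1.5]
grip_width: 0.0405
```

```bash
python3 look.py w3 violet_bottle coaster_mid
```

```text
4.8 [ 0.4215 -0.078   0.1821] [1.    0.002 0.001] [ 0.48  0.18 -0.48  2.15  0.11  0.84 -0.07] 0.04047656066205021
violet_bottle 0.95 [254. 208. 374. 386.] zt 0.2034 mid [ 0.4206 -0.0733] circ [ 0.4209 -0.0738] 0.0208
coaster_mid 0.8 [277.  36. 381. 144.] zt 0.0059 mid [0.4342 0.0253] circ [0.4341 0.0254] 0.0428
```

View pics/w3.png

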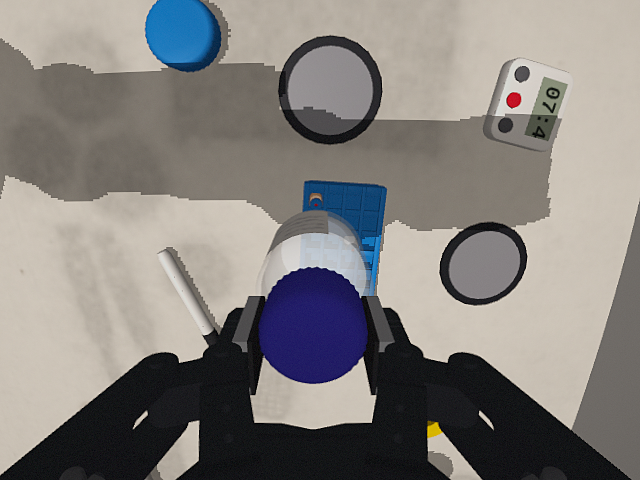

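Emit:
{"api": "play_rows", "payload": {"plan": [[-1, 0.004, 0.035, 0, 0], [-1, 0.009, 0.07, 0, 0], [-1, 0.0125, 0.09, 0, 0], [-1, 0.0135, 0.098, -0.01, 0], [-1, 0.0135, 0.098, -0.04, 0], [-1, 0.0135, 0.098, -0.06, 0], [-1, 0.0135, 0.098, -0.07, 0], [-1, 0.0135, 0.098, -0.07, 0]]}}

```text
clock: 5.75
tcp_pos: [0.4341, 0.0164, 0.1105]
orientation: [0.001, 1.573, -0.002]
contact_force: [0.6, 0.7, -0.5]
grip_width: 0.0403
```

```bash
python3 look.py w4 violet_bottle coaster_mid; python3 - <<'E'
from h import *
f=r.grab_frame("top"); cv2.imwrite("pics/t4.png",f["pixels"][180:330,220:420].repeat(4,0).repeat(4,1))
f=r.grab_frame("side"); cv2.imwrite("pics/s4.png",f["pixels"][150:350,220:420].repeat(3,0).repeat(3,1))
E
```

```text
5.75 [0.4341 0.0164 0.1105] [ 1.    -0.002 -0.002] [ 0.27  0.32 -0.51  2.2   0.25  0.68 -0.42] 0.04032026312176275
violet_bottle 0.89 [254. 208. 371. 384.] zt 0.1317 mid [0.4332 0.0212] circ [0.433 0.02 ] 0.0208
violet_bottle 0.7 [287. 358. 372. 427.] zt 0.0381 mid [ 0.4423 -0.0493] circ [ 0.4501 -0.0471] 0.0558
coaster_mid 0.59 [256. 167. 379. 255.] zt 0.0057 mid [0.4343 0.0385] circ [0.4341 0.0262] 0.0423
```

View pics/w4.png

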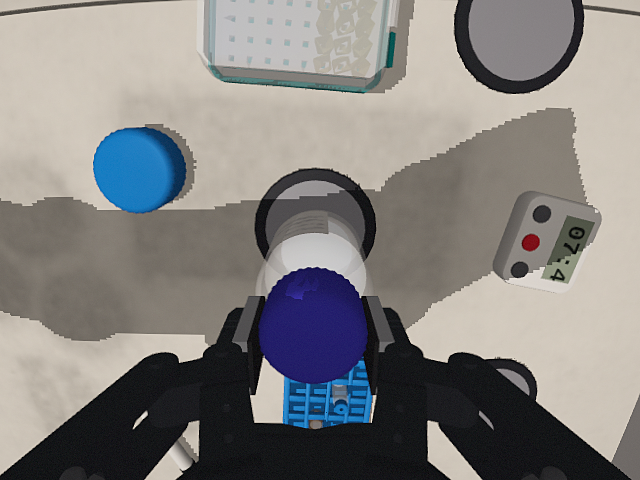

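View pics/s4.png

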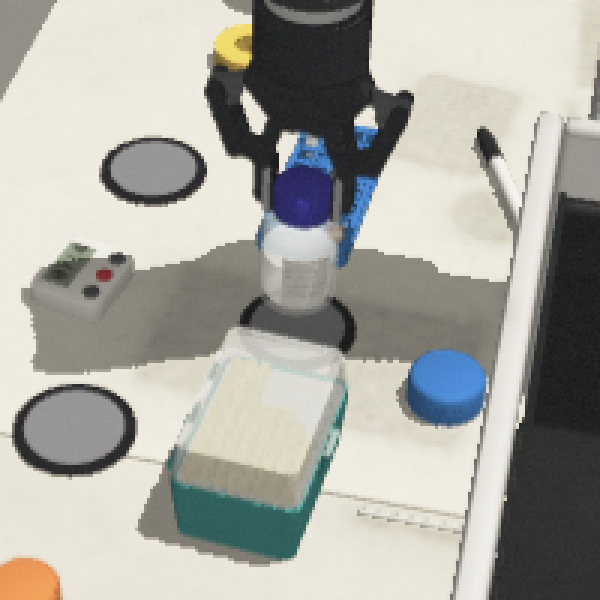

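Emit:
{"api": "play_rows", "payload": {"plan": [[-1, 0.0013, 0.0045, 0, 0], [-1, 0.0013, 0.0045, -0.012, 0], [-1, 0.0013, 0.0045, -0.02, 0], [-1, 0.0013, 0.0045, -0.0225, 0], [-1, 0.0013, 0.0045, -0.0225, 0]]}}

```text
clock: 6.5
tcp_pos: [0.4356, 0.022, 0.088]
orientation: [0.001, 1.573, -0.001]
contact_force: [0.1, -0.3, -1.2]
grip_width: 0.04
```

```bash
python3 look.py w5 violet_bottle coaster_mid
```

```text
6.5 [0.4356 0.022  0.088 ] [ 1.    -0.001 -0.002] [ 0.23  0.36 -0.5   2.21  0.29  0.63 -0.47] 0.03999052729437366
violet_bottle 0.94 [256. 206. 372. 385.] zt 0.1092 mid [0.4348 0.0267] circ [0.4347 0.0259] 0.0207
coaster_mid 0.9 [246. 183. 378. 275.] zt 0.0057 mid [0.4341 0.0389] circ [0.4342 0.0249] 0.0427
```

Emit:
{"api": "play_rows", "payload": {"plan": [[-1, -0.0003, -0.001, 0, 0], [-1, -0.0003, -0.001, -0.0012, 0], [-1, -0.0003, -0.001, -0.0012, 0], [0, -0.0003, -0.001, -0.0012, 0], [0.5, -0.0003, -0.001, -0.0012, 0], [1, -0.0003, -0.001, -0.0012, 0], [1, -0.0003, -0.001, -0.0012, 0], [1, 0, 0, 0.03, 0], [1, 0, 0, 0.08, 0], [1, 0, 0, 0.13, 0]]}}

```text
clock: 7.65
tcp_pos: [0.4353, 0.0223, 0.2199]
orientation: [0.001, 1.573, 0.0]
contact_force: [0.5, -0.7, 0.5]
grip_width: 0.0856
```

```bash
python3 look.py w6 violet_bottle coaster_mid; python3 - <<'E'
from h import *
f=r.grab_frame("side"); 
for l in ["orange_bottle","violet_bottle"]:
  for d in r.outline_of(f,l)[:2]:
    p=maskpts(f,d["mask"]);zt=np.percentile(p[:,2],98); q=p[p[:,2]>zt-.006]; print(l,zt,((q.min(0)+q.max(0))/2).round(4))
cv2.imwrite("pics/s6.png",f["pixels"])
E
```

```text
7.65 [0.4353 0.0223 0.2199] [ 1.    -0.    -0.002] [ 0.34  0.15 -0.58  2.09  0.1   0.93 -0.29] 0.0855744988677172
violet_bottle 0.83 [283. 179. 348. 264.] zt 0.1081 mid [0.4374 0.0253] circ [0.4374 0.0248] 0.0208
coaster_mid 0.77 [270. 159. 354. 230.] zt 0.0057 mid [0.4339 0.0362] circ [0.4344 0.0253] 0.0424
orange_bottle 0.10475817484443403 [0.5216 0.3672 0.1028]
violet_bottle 0.10864554053028949 [0.4376 0.0268 0.1072]
```

View pics/w6.png

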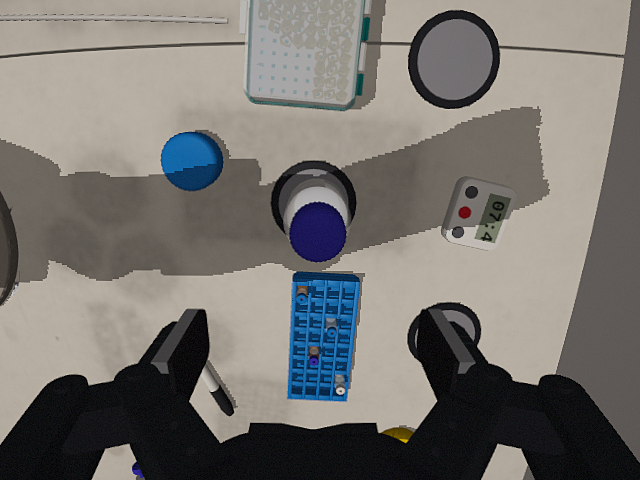

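Emit:
{"api": "play_rows", "payload": {"plan": [[1, 0.01, 0.045, 0, 0], [1, 0.022, 0.09, 0, 0], [1, 0.034, 0.135, 0, 0], [1, 0.046, 0.18, 0, 0], [1, 0.058, 0.225, 0, 0], [1, 0.068, 0.27, 0, 0], [1, 0.078, 0.31, 0, 0], [1, 0.086, 0.335, 0, 0], [1, 0.086, 0.335, 0, 0]]}}

```text
clock: 8.85
tcp_pos: [0.5205, 0.3612, 0.2163]
orientation: [-0.002, 1.575, 0.004]
contact_force: [-0.3, -0.2, 0.4]
grip_width: 0.0854
```

```bash
python3 look.py w7 orange_bottle
```

```text
8.85 [0.5205 0.3612 0.2163] [ 1.     0.004 -0.004] [-0.24  0.51 -0.64  1.65  0.33  1.1  -0.97] 0.08535092744160457
orange_bottle 0.73 [283. 180. 352. 254.] zt 0.1041 mid [0.5217 0.3656] circ [0.5217 0.3651] 0.0206
```

View pics/w7.png

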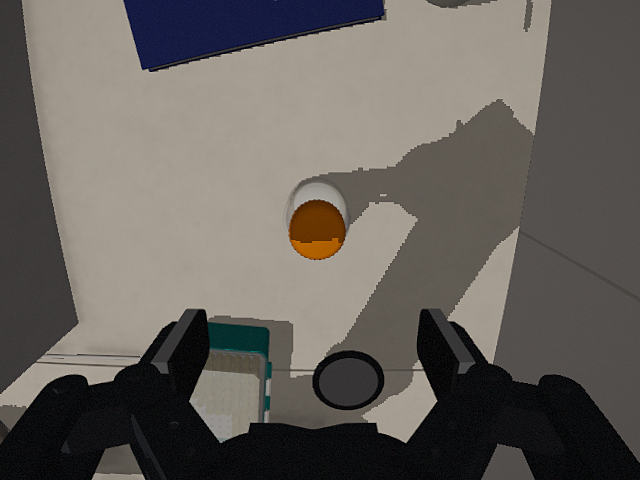

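Emit:
{"api": "play_rows", "payload": {"plan": [[1, 0, 0, -0.03, 0], [1, 0, 0, -0.05, 0], [1, 0, 0, -0.05, 0]]}}

```text
clock: 9.25
tcp_pos: [0.5207, 0.3533, 0.1651]
orientation: [-0.002, 1.576, -0.006]
contact_force: [-0.3, -0.4, 0.2]
grip_width: 0.0855
```

```bash
python3 look.py w8 orange_bottle
```

```text
9.25 [0.5207 0.3533 0.1651] [ 1.    -0.003 -0.005] [-0.25  0.56 -0.61  1.7   0.37  1.01 -1.  ] 0.08549143887240206
orange_bottle 0.64 [279. 176. 358. 273.] zt 0.1041 mid [0.5218 0.3658] circ [0.5219 0.3651] 0.0208
orange_bottle 0.64 [191. 341. 266. 442.] zt 0.0838 mid [0.464  0.2804] circ [0.4732 0.2829] 0.0931
```

Emit:
{"api": "play_rows", "payload": {"plan": [[1, 0.001, 0.008, -0.01, 0], [1, 0.001, 0.008, -0.035, 0], [1, 0.001, 0.008, -0.06, 0], [1, 0.001, 0.008, -0.078, 0], [1, 0.001, 0.008, -0.083, 0], [1, 0.001, 0.008, -0.083, 0], [0, 0.001, 0.008, -0.083, 0], [-0.5, 0.001, 0.008, -0.083, 0], [-1, 0.001, 0.008, -0.083, 0], [-1, 0.001, 0.008, -0.083, 0]]}}

```text
clock: 10.35
tcp_pos: [0.5236, 0.3656, 0.087]
orientation: [0.002, 1.569, -0.0]
contact_force: [-0.5, -1.1, 4.6]
grip_width: 0.0405
```

```bash
python3 look.py w9 orange_bottle
```

```text
10.35 [0.5236 0.3656 0.087 ] [ 1.    -0.001  0.001] [-0.3   0.66 -0.57  1.74  0.44  0.88 -1.06] 0.04047947038059734
orange_bottle 0.85 [254. 216. 370. 384.] zt 0.1041 mid [0.5228 0.3665] circ [0.5224 0.3656] 0.0207
```

Emit:
{"api": "play_rows", "payload": {"plan": [[-1, 0, 0, 0.02, 0], [-1, 0, 0, 0.06, 0], [-1, 0.002, -0.01, 0.095, 0], [-1, 0.006, -0.045, 0.1, 0], [-1, 0.01, -0.085, 0.1, 0], [-1, 0.015, -0.125, 0.1, 0], [-1, 0.02, -0.165, 0.1, 0], [-1, 0.025, -0.205, 0.1, 0], [-1, 0.03, -0.245, 0.1, 0], [-1, 0.035, -0.285, 0.1, 0]]}}

```text
clock: 11.45
tcp_pos: [0.5579, 0.0782, 0.1857]
orientation: [0.001, 1.571, -0.001]
contact_force: [0.8, 0.4, -1.7]
grip_width: 0.0403
```

Emit:
{"api": "play_rows", "payload": {"plan": [[-1, 0.005, -0.04, 0, 0], [-1, 0.01, -0.08, 0, 0], [-1, 0.015, -0.12, 0, 0], [-1, 0.019, -0.155, 0, 0], [-1, 0.023, -0.185, 0, 0], [-1, 0.024, -0.203, 0, 0], [-1, 0.024, -0.203, -0.02, 0], [-1, 0.024, -0.203, -0.04, 0], [-1, 0.024, -0.203, -0.06, 0], [-1, 0.024, -0.203, -0.06, 0]]}}

```text
clock: 12.45
tcp_pos: [0.5798, -0.123, 0.123]
orientation: [0.002, 1.576, -0.0]
contact_force: [-0.7, -0.0, -2.5]
grip_width: 0.0405
```

```bash
python3 look.py w10 orange_bottle coaster_vials
```

```text
12.45 [ 0.5798 -0.123   0.123 ] [ 1.    -0.001 -0.006] [ 0.49  0.53 -0.52  1.83  0.33  0.88 -0.18] 0.04046321670272496
orange_bottle 0.83 [257. 215. 370. 381.] zt 0.1401 mid [ 0.5791 -0.1218] circ [ 0.5788 -0.1229] 0.0206
coaster_vials 0.92 [257. 179. 374. 265.] zt 0.0057 mid [ 0.5804 -0.1117] circ [ 0.5808 -0.1245] 0.0425
```

View pics/w10.png

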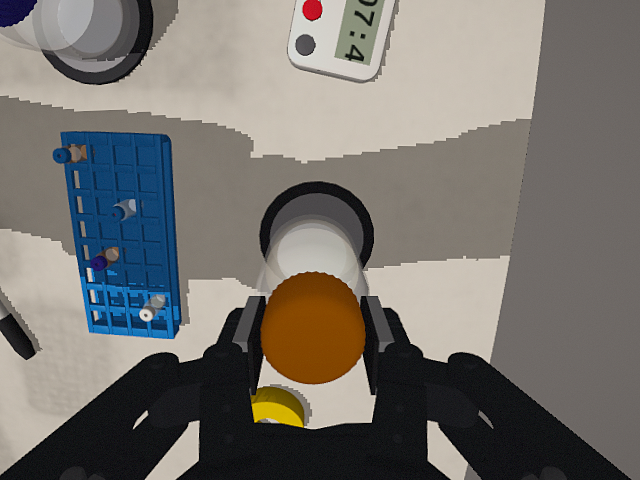

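Emit:
{"api": "play_rows", "payload": {"plan": [[-1, 0.001, -0.0015, -0.01, 0], [-1, 0.001, -0.0015, -0.022, 0], [-1, 0.001, -0.0015, -0.029, 0], [-1, 0.001, -0.0015, -0.0325, 0], [-1, 0.001, -0.0015, -0.0325, 0]]}}

```text
clock: 13.1
tcp_pos: [0.5827, -0.1243, 0.0925]
orientation: [0.001, 1.572, -0.0]
contact_force: [0.7, -0.3, -1.2]
grip_width: 0.0406
```

```bash
python3 look.py w11 orange_bottle coaster_vials
```

```text
13.1 [ 0.5827 -0.1243  0.0925] [ 1.    -0.001 -0.001] [ 0.48  0.57 -0.5   1.84  0.36  0.82 -0.2 ] 0.04060745410956383
orange_bottle 0.9 [256. 215. 370. 383.] zt 0.1096 mid [ 0.5819 -0.1231] circ [ 0.5816 -0.1241] 0.0207
orange_bottle 0.64 [  3.   0. 126.  79.] zt 0.0058 mid [0.439  0.0037] circ [0.4374 0.0135] 0.0407
coaster_vials 0.76 [247. 184. 375. 278.] zt 0.0058 mid [ 0.5805 -0.1112] circ [ 0.5805 -0.1251] 0.0428
```

Emit:
{"api": "play_rows", "payload": {"plan": [[-1, -0.001, -0.001, 0, 0], [-1, -0.001, -0.001, -0.0015, 0], [-1, -0.001, -0.001, -0.0015, 0], [-0.2, -0.001, -0.001, -0.0015, 0], [0.3, -0.001, -0.001, -0.0015, 0], [1, -0.001, -0.001, -0.0015, 0], [1, -0.001, -0.001, -0.0015, 0], [1, -0.001, -0.001, 0.03, 0], [1, -0.001, -0.001, 0.08, 0], [1, -0.001, -0.001, 0.12, 0]]}}

```text
clock: 14.25
tcp_pos: [0.5825, -0.1252, 0.2155]
orientation: [0.001, 1.57, -0.0]
contact_force: [0.3, 0.2, 0.3]
grip_width: 0.0853
```

```bash
python3 look.py w12 orange_bottle coaster_vials
```

```text
14.25 [ 0.5825 -0.1252  0.2155] [ 1.    -0.001  0.001] [ 0.53  0.43 -0.56  1.75  0.26  1.04 -0.11] 0.08534479504041984
orange_bottle 0.86 [278. 186. 345. 264.] zt 0.1081 mid [ 0.5803 -0.1251] circ [ 0.5799 -0.1256] 0.0207
orange_bottle 0.3 [270. 160. 356. 230.] zt 0.0059 mid [ 0.5803 -0.113 ] circ [ 0.5802 -0.1242] 0.0424
coaster_vials 0.71 [266. 161. 356. 232.] zt 0.0059 mid [ 0.5803 -0.1127] circ [ 0.5804 -0.1242] 0.0421
coaster_vials 0.3 [ 50.   0. 175.  75.] zt 0.1082 mid [0.4389 0.0175] circ [0.4383 0.0229] 0.0206
```

View pics/w12.png

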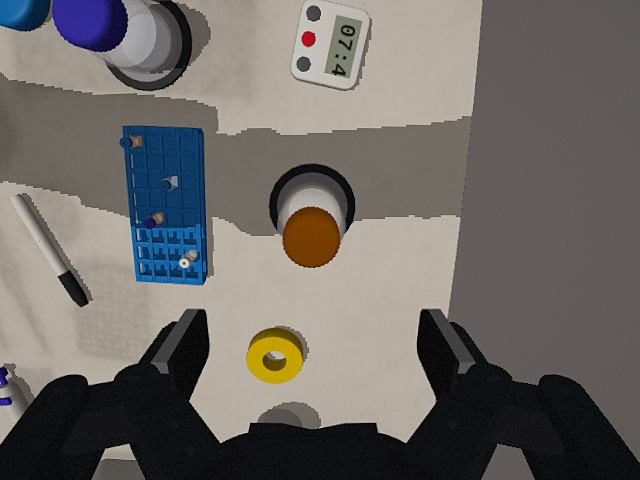

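Emit:
{"api": "play_rows", "payload": {"plan": [[1, -0.006, -0.045, 0, 0], [1, -0.013, -0.09, 0, 0], [1, -0.02, -0.135, 0, 0], [1, -0.028, -0.18, 0, 0], [1, -0.036, -0.22, 0, 0], [1, -0.042, -0.25, 0, 0], [1, -0.043, -0.268, 0, 0], [1, -0.043, -0.268, -0.03, 0], [1, -0.043, -0.268, -0.05, 0], [1, -0.043, -0.268, -0.05, 0]]}}

```text
clock: 15.4
tcp_pos: [0.5375, -0.3912, 0.1592]
orientation: [0.003, 1.577, 0.004]
contact_force: [-0.0, 0.1, 0.7]
grip_width: 0.0854
```

```bash
python3 look.py w13 tub tape
```

```text
15.4 [ 0.5375 -0.3912  0.1592] [ 1.     0.001 -0.006] [ 0.86  0.58 -0.46  1.62  0.29  1.01  0.31] 0.08541595757575898
tub 0.88 [275. 198. 369. 293.] zt 0.0595 mid [ 0.5397 -0.3966] circ [ 0.5397 -0.3973] 0.0324
tape 0.83 [277.  44. 363. 134.] zt 0.0205 mid [ 0.54   -0.2889] circ [ 0.54  -0.289] 0.0306
```

View pics/w13.png

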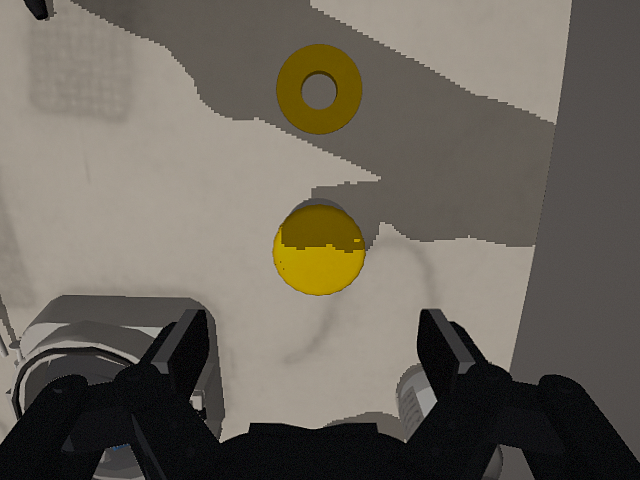

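Emit:
{"api": "play_rows", "payload": {"plan": [[1, 0.001, -0.004, -0.02, 0], [1, 0.001, -0.004, -0.05, 0], [1, 0.001, -0.004, -0.05, 0], [1, 0.001, -0.004, -0.05, 0]]}}

```text
clock: 15.95
tcp_pos: [0.5408, -0.3973, 0.1144]
orientation: [0.0, 1.57, -0.0]
contact_force: [0.5, 0.9, 0.8]
grip_width: 0.0853
```

```bash
python3 look.py w14 tub
```

```text
15.95 [ 0.5408 -0.3973  0.1144] [ 1.    -0.     0.001] [ 0.85  0.64 -0.44  1.64  0.32  0.93  0.29] 0.08529008099800875
tub 0.7 [258. 202. 373. 318.] zt 0.0594 mid [ 0.5397 -0.3965] circ [ 0.5397 -0.3974] 0.0326
```

Emit:
{"api": "play_rows", "payload": {"plan": [[1, -0.0005, 0, -0.03, 0], [1, -0.0005, 0, -0.055, 0], [1, -0.0005, 0, -0.07, 0], [1, -0.0005, 0, -0.073, 0], [1, -0.0005, 0, -0.073, 0], [0.5, -0.0005, 0, -0.073, 0], [0, -0.0005, 0, -0.073, 0], [-1, -0.0005, 0, -0.073, 0], [-1, -0.0005, 0, -0.073, 0]]}}

```text
clock: 16.95
tcp_pos: [0.5409, -0.398, 0.0423]
orientation: [-0.0, 1.568, -0.002]
contact_force: [-0.7, 1.5, 6.1]
grip_width: 0.0637
```

```bash
python3 look.py w15 tub
```

```text
16.95 [ 0.5409 -0.398   0.0423] [ 1.    -0.001  0.002] [ 0.82  0.72 -0.41  1.68  0.37  0.81  0.25] 0.06365400675451734
tub 0.56 [231. 228. 399. 405.] zt 0.0593 mid [ 0.54   -0.3956] circ [ 0.5399 -0.3971] 0.0324
```

View pics/w15.png

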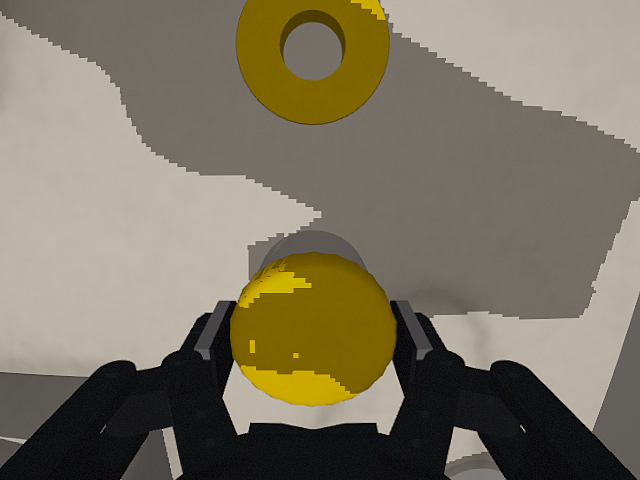

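Emit:
{"api": "play_rows", "payload": {"plan": [[-1, 0, 0, 0.02, 0], [-1, 0, 0, 0.06, 0], [-1, 0, 0, 0.105, 0], [-1, 0, 0.01, 0.145, 0], [-1, 0.002, 0.04, 0.16, 0], [-1, 0.004, 0.08, 0.16, 0], [-1, 0.006, 0.12, 0.16, 0], [-1, 0.008, 0.16, 0.16, 0], [-1, 0.01, 0.2, 0.16, 0], [-1, 0.012, 0.24, 0.16, 0]]}}

```text
clock: 18.05
tcp_pos: [0.5517, -0.1559, 0.2011]
orientation: [0.0, 1.57, -0.001]
contact_force: [-0.1, 1.1, -1.2]
grip_width: 0.0634
```

Emit:
{"api": "play_rows", "payload": {"plan": [[-1, 0.001, 0.04, 0, 0], [-1, 0.002, 0.08, 0, 0], [-1, 0.003, 0.12, 0, 0], [-1, 0.004, 0.16, 0, 0], [-1, 0.006, 0.2, 0, 0], [-1, 0.007, 0.235, 0, 0], [-1, 0.008, 0.265, 0, 0], [-1, 0.009, 0.29, 0, 0], [-1, 0.009, 0.305, 0, 0], [-1, 0.009, 0.315, 0, 0]]}}

```text
clock: 19.05
tcp_pos: [0.5606, 0.1587, 0.2007]
orientation: [-0.0, 1.57, 0.0]
contact_force: [-0.6, 0.6, -0.5]
grip_width: 0.0633
```

Emit:
{"api": "play_rows", "payload": {"plan": [[-1, 0, 0, -0.03, 0], [-1, 0, 0, -0.07, 0], [-1, 0, 0, -0.1, 0], [-1, 0, 0, -0.11, 0], [-1, 0, 0, -0.11, 0], [-1, 0, 0, -0.11, 0]]}}

```text
clock: 19.65
tcp_pos: [0.5617, 0.1576, 0.0917]
orientation: [0.002, 1.569, -0.001]
contact_force: [-0.4, -0.4, -0.8]
grip_width: 0.0629
```

```bash
python3 look.py w16 tub coaster_tips
```

```text
19.65 [0.5617 0.1576 0.0917] [ 1.    -0.002  0.002] [ 0.05  0.57 -0.57  1.87  0.41  0.82 -0.73] 0.06291672651477197
tub 0.62 [231. 229. 400. 405.] zt 0.1087 mid [0.5608 0.1599] circ [0.5605 0.1582] 0.0325
coaster_tips 0.85 [247. 188. 375. 274.] zt 0.0057 mid [0.56   0.1722] circ [0.5595 0.1571] 0.0422
```

View pics/w16.png

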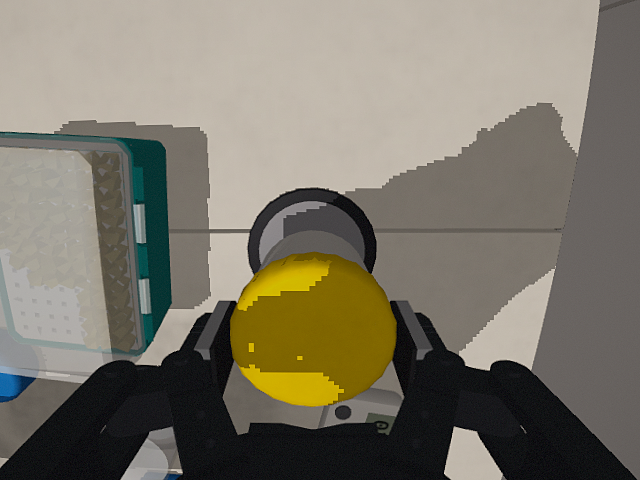

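Emit:
{"api": "play_rows", "payload": {"plan": [[-1, -0.0005, -0.001, -0.02, 0], [-1, -0.0005, -0.001, -0.035, 0], [-1, -0.0005, -0.001, -0.043, 0], [-1, -0.0005, -0.001, -0.044, 0], [-1, -0.0005, -0.001, -0.044, 0]]}}

```text
clock: 20.3
tcp_pos: [0.5599, 0.1566, 0.0463]
orientation: [0.0, 1.571, -0.001]
contact_force: [-0.0, -0.0, -0.1]
grip_width: 0.0631
```

```bash
python3 look.py w17 tub coaster_tips
```

```text
20.3 [0.5599 0.1566 0.0463] [ 1.    -0.001 -0.001] [ 0.02  0.63 -0.53  1.89  0.46  0.74 -0.77] 0.06311874343588739
tub 0.85 [232. 231. 401. 406.] zt 0.0639 mid [0.5588 0.1589] circ [0.5591 0.1575] 0.0325
coaster_tips 0.69 [123. 440. 168. 479.] zt 0.0355 mid [0.456  0.0443] circ [0.4836 0.0922] 0.0584
coaster_tips 0.67 [237. 200. 391. 299.] zt 0.0056 mid [0.5603 0.1748] circ [0.5605 0.1588] 0.0419
```

Height and centring are good; release with +1 mm in x.

Emit:
{"api": "play_rows", "payload": {"plan": [[-1, 0.001, 0, -0.0005, 0], [-1, 0.001, 0, -0.001, 0], [-1, 0.001, 0, -0.001, 0], [0.5, 0.001, 0, -0.001, 0], [1, 0.001, 0, -0.001, 0], [1, 0.001, 0, -0.001, 0], [1, 0.001, 0, 0.02, 0], [1, 0.001, 0, 0.06, 0], [1, 0.001, 0, 0.11, 0], [1, 0.001, 0, 0.15, 0]]}}

```text
clock: 21.45
tcp_pos: [0.5615, 0.1568, 0.1986]
orientation: [0.001, 1.57, -0.0]
contact_force: [1.0, 0.3, -1.0]
grip_width: 0.0852
```

```bash
python3 look.py w18 tub coaster_tips; python3 - <<'E'
from h import *
f=r.grab_frame("top"); cv2.imwrite("pics/t18.png",cv2.resize(f["pixels"][180:330,220:420],(800,600)))
for l in ["tub","coaster_tips","violet_bottle","coaster_mid"]:
  for d in r.outline_of(f,l)[:1]:
    p=maskpts(f,d["mask"]);zt=np.percentile(p[:,2],98); q=p[p[:,2]>zt-.006]; print(l,zt,((q.min(0)+q.max(0))/2).round(4))
E
```

```text
21.45 [0.5615 0.1568 0.1986] [ 1.    -0.001  0.001] [ 0.11  0.44 -0.64  1.79  0.3   1.01 -0.64] 0.08517495605602755
tub 0.64 [274. 182. 357. 264.] zt 0.0635 mid [0.5607 0.1582] circ [0.5608 0.1574] 0.0326
```

View pics/w18.png

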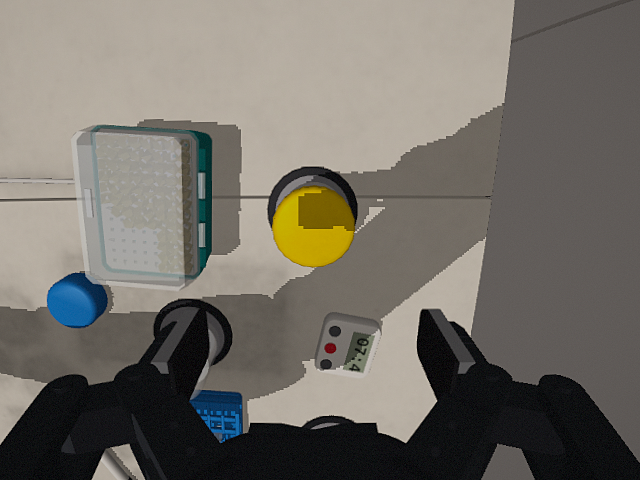

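Emit:
{"api": "play_rows", "payload": {"plan": [[1, -0.002, -0.045, 0, 0], [1, -0.004, -0.09, 0, 0], [1, -0.006, -0.135, 0, 0], [1, -0.008, -0.18, 0, 0], [1, -0.01, -0.225, 0, 0], [1, -0.012, -0.27, 0, 0], [1, -0.014, -0.315, 0, 0], [1, -0.017, -0.36, 0, 0], [1, -0.02, -0.4, 0, 0], [1, -0.0215, -0.43, 0, 0]]}}

```text
clock: 22.85
tcp_pos: [0.5381, -0.2767, 0.1947]
orientation: [0.003, 1.573, -0.003]
contact_force: [-0.2, 0.7, 0.4]
grip_width: 0.0849
```

Emit:
{"api": "play_rows", "payload": {"plan": [[1, 0, -0.016, 0, 0], [1, 0, -0.016, -0.03, 0], [1, 0, -0.016, -0.07, 0], [1, 0, -0.016, -0.1, 0], [1, 0, -0.016, -0.11, 0], [1, 0, -0.016, -0.11, 0], [1, 0, -0.016, -0.11, 0]]}}

```text
clock: 23.55
tcp_pos: [0.5408, -0.289, 0.0874]
orientation: [0.0, 1.569, -0.0]
contact_force: [0.1, -0.1, 0.4]
grip_width: 0.0853
```

```bash
python3 look.py w19 tape
```

```text
23.55 [ 0.5408 -0.289   0.0874] [ 1.    -0.     0.001] [ 0.73  0.6  -0.46  1.8   0.35  0.82  0.1 ] 0.08534338366118366
tape 0.67 [261. 208. 363. 306.] zt 0.0203 mid [ 0.5398 -0.2882] circ [ 0.5401 -0.2887] 0.0307
```

View pics/w19.png

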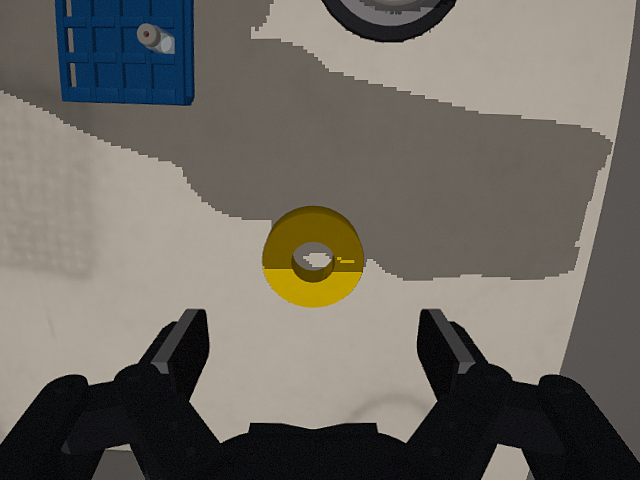

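```bash
python3 - <<'E'
from h import *
o=r.get_obs(); f=r.grab_frame("wrist")
P=world(f,np.argwhere(np.ones((480,640)))[:,::-1],None,o).reshape(480,640,3)
for u in (175,190,200,430,440,450):
    col=P[300:400:6,u]; print(u,col[:,2].round(3)-o["tcp_pos"][2].round(3), )
E
```

```text
175 [-0.088 -0.089 -0.088 -0.089  0.02   0.025  0.029  0.032  0.036  0.038
  0.04   0.04   0.041  0.042  0.043  0.043  0.064]
190 [-0.088 -0.088  0.012  0.015  0.02   0.024  0.025  0.026  0.027  0.027
  0.027  0.029  0.03   0.031  0.032  0.032  0.033]
200 [-0.088 -0.088  0.011  0.013  0.014  0.014  0.016  0.017  0.017  0.018
  0.018  0.02   0.02  -0.088 -0.088 -0.089 -0.089]
430 [-0.088 -0.088  0.013  0.017  0.018  0.018  0.02   0.02   0.021  0.022
  0.023  0.023  0.025  0.025  0.027 -0.088 -0.087]
440 [-0.088 -0.088  0.012  0.017  0.021  0.025  0.028  0.03   0.03   0.031
  0.032  0.032  0.033  0.034  0.035  0.036  0.037]
450 [-0.087 -0.088 -0.087 -0.087  0.021  0.025  0.029  0.032  0.036  0.039
  0.039  0.04   0.041  0.042  0.043  0.043  0.064]
```

Emit:
{"api": "play_rows", "payload": {"plan": [[1, -0.0005, 0.0005, -0.03, 0], [1, -0.0005, 0.0005, -0.06, 0], [1, -0.0005, 0.0005, -0.075, 0], [1, -0.0005, 0.0005, -0.081, 0], [1, -0.0005, 0.0005, -0.081, 0], [0.6, -0.0005, 0.0005, -0.081, 0], [0.3, -0.0005, 0.0005, -0.081, 0], [0.1, -0.0005, 0.0005, -0.081, 0], [0.1, -0.0005, 0.0005, -0.081, 0]], "force": 30}}

```text
clock: 24.6
tcp_pos: [0.5402, -0.2894, 0.007]
orientation: [-0.0, 1.569, -0.002]
contact_force: [-0.6, 0.8, 6.4]
grip_width: 0.0596
```

```bash
python3 look.py w20 tape
```

```text
24.6 [ 0.5402 -0.2894  0.007 ] [ 1.    -0.001  0.002] [ 0.69  0.71 -0.41  1.83  0.42  0.68  0.04] 0.0595758776085853
tape 0.56 [236. 251. 392. 397.] zt 0.0201 mid [ 0.5394 -0.2878] circ [ 0.5396 -0.2886] 0.0307
```

View pics/w20.png

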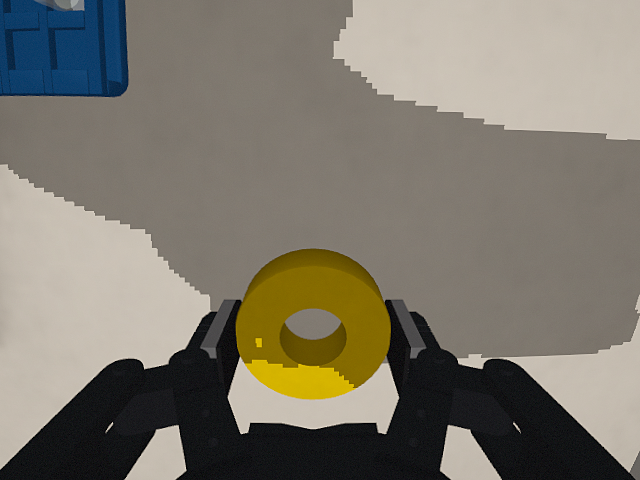

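Emit:
{"api": "play_rows", "payload": {"plan": [[-1, 0, 0, 0.01, 0], [-1, 0, 0, 0.04, 0], [-1, 0, 0, 0.08, 0], [-1, 0, 0, 0.12, 0], [-1, 0, 0, 0.15, 0], [-1, 0, 0.01, 0.175, 0], [-1, 0.001, 0.035, 0.18, 0], [-1, 0.003, 0.07, 0.18, 0], [-1, 0.005, 0.11, 0.18, 0], [-1, 0.007, 0.15, 0.18, 0]]}}

```text
clock: 25.7
tcp_pos: [0.546, -0.1378, 0.1864]
orientation: [0.001, 1.57, -0.002]
contact_force: [1.2, 0.3, -0.6]
grip_width: 0.0598
```

Emit:
{"api": "play_rows", "payload": {"plan": [[-1, 0.002, 0.04, 0, 0], [-1, 0.004, 0.08, 0, 0], [-1, 0.006, 0.12, 0, 0], [-1, 0.008, 0.16, 0, 0], [-1, 0.01, 0.2, 0, 0], [-1, 0.012, 0.235, 0, 0], [-1, 0.013, 0.265, 0, 0], [-1, 0.014, 0.285, 0, 0], [-1, 0.014, 0.297, 0, 0], [-1, 0.014, 0.297, 0, 0]]}}

```text
clock: 26.7
tcp_pos: [0.5599, 0.1598, 0.1859]
orientation: [-0.001, 1.57, 0.002]
contact_force: [0.5, 0.1, -1.2]
grip_width: 0.0597
```

Emit:
{"api": "play_rows", "payload": {"plan": [[-1, 0, 0, -0.02, 0], [-1, 0, 0, -0.05, 0], [-1, 0, 0, -0.075, 0], [-1, 0, 0, -0.085, 0], [-1, 0, 0, -0.085, 0], [-1, 0, 0, -0.085, 0]]}}

```text
clock: 27.3
tcp_pos: [0.5609, 0.1576, 0.1013]
orientation: [0.002, 1.57, -0.001]
contact_force: [0.4, 0.2, -1.2]
grip_width: 0.0599
```

```bash
python3 look.py w21 tape tub coaster_tips; python3 - <<'E'
from h import *
f=r.grab_frame("side"); cv2.imwrite("pics/s21.png",cv2.resize(f["pixels"][150:350,180:400],(800,600)))
E
```

```text
27.3 [0.5609 0.1576 0.1013] [ 1.    -0.002  0.001] [ 0.06  0.56 -0.58  1.87  0.4   0.83 -0.73] 0.05990153951309613
tape 0.78 [234. 250. 389. 398.] zt 0.1144 mid [0.5601 0.159 ] circ [0.5597 0.1583] 0.0308
tub 0.59 [256. 208. 380. 333.] zt 0.0635 mid [0.5614 0.158 ] circ [0.5609 0.1576] 0.0324
coaster_tips 0.7 [252. 185. 375. 260.] zt 0.0057 mid [0.56   0.1744] circ [0.56   0.1561] 0.043
```

View pics/w21.png

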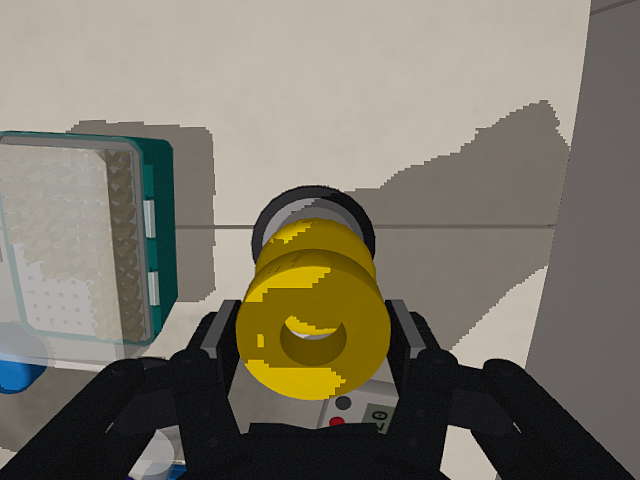

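View pics/s21.png

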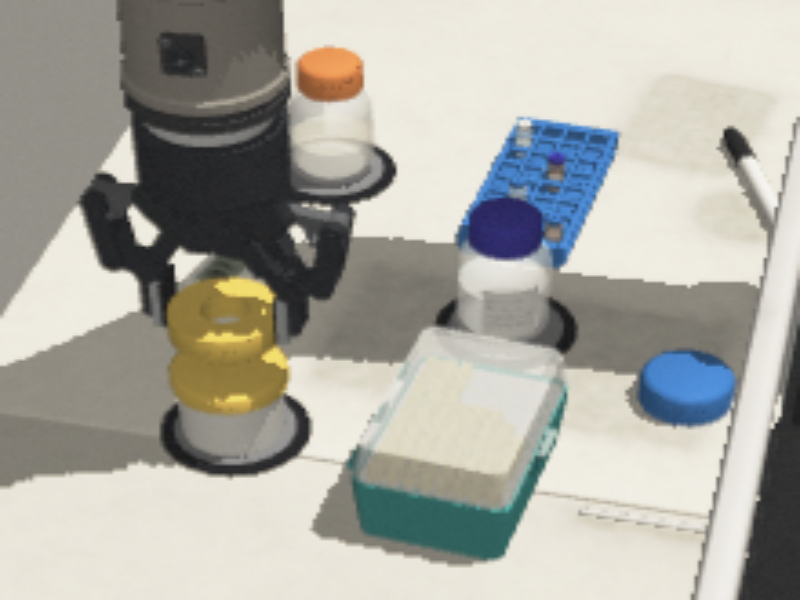

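Emit:
{"api": "play_rows", "payload": {"plan": [[-1, 0.001, -0.001, -0.01, 0], [-1, 0.001, -0.001, -0.022, 0], [-1, 0.001, -0.001, -0.028, 0], [-1, 0.001, -0.001, -0.031, 0], [-1, 0.001, -0.001, -0.031, 0]]}}

```text
clock: 28.05
tcp_pos: [0.5605, 0.1568, 0.0693]
orientation: [-0.0, 1.572, -0.002]
contact_force: [-3.3, -2.3, 5.9]
grip_width: 0.0593
```

```bash
python3 look.py w22 tape tub
```

```text
28.05 [0.5605 0.1568 0.0693] [ 1.    -0.001 -0.002] [ 0.04  0.6  -0.55  1.88  0.44  0.78 -0.75] 0.059340794782963176
tape 0.86 [237. 248. 391. 401.] zt 0.0825 mid [0.5597 0.1582] circ [0.5601 0.1574] 0.031
tub 0.9 [254. 218. 394. 340.] zt 0.0635 mid [0.5635 0.1672] circ [0.5631 0.1692] 0.0302
```

Emit:
{"api": "play_rows", "payload": {"plan": [[-1, 0, 0, 0, 0], [0.5, 0, 0, 0, 0], [0.8, 0, 0, 0, 0], [1, 0, 0, 0, 0], [1, 0, 0, 0, 0], [1, 0, 0, 0.02, 0], [1, 0, 0, 0.06, 0], [1, 0, 0, 0.1, 0], [1, 0, 0, 0.13, 0], [1, 0, 0, 0.13, 0]]}}

```text
clock: 29.2
tcp_pos: [0.5637, 0.1584, 0.204]
orientation: [0.003, 1.563, 0.001]
contact_force: [0.2, 0.1, 0.1]
grip_width: 0.0855
```

```bash
python3 look.py w23 tape tub coaster_tips; python3 - <<'E'
from h import *
for n in ["side","top"]:
  f=r.grab_frame(n); cv2.imwrite(f"pics/{n}23.png",f["pixels"])
  for l in ["violet_bottle","coaster_mid","orange_bottle","tips","rack","timer","tape"]:
    for d in r.outline_of(f,l)[:1]:
      p=maskpts(f,d["mask"]);
      if len(p)<5: continue
      zt=np.percentile(p[:,2],98); q=p[p[:,2]>zt-.008]; print(n,l,zt.round(4),((np.percentile(q[:,:2],2,0)+np.percentile(q[:,:2],98,0))/2).round(4))
E
```

```text
29.2 [0.5637 0.1584 0.204 ] [ 1.    -0.001  0.008] [ 0.11  0.44 -0.64  1.78  0.3   1.01 -0.64] 0.08545068976573868
tape 0.75 [266. 192. 351. 272.] zt 0.0826 mid [0.5593 0.1579] circ [0.5594 0.1573] 0.0307
tub 0.69 [280. 184. 355. 244.] zt 0.0634 mid [0.5662 0.1673] circ [0.5652 0.1679] 0.0299
coaster_tips 0.81 [263. 168. 352. 226.] zt 0.0059 mid [0.56   0.1736] circ [0.5598 0.1566] 0.0425
coaster_tips 0.54 [266. 192. 348. 274.] zt 0.0826 mid [0.5593 0.1581] circ [0.5593 0.1574] 0.0307
side violet_bottle 0.1088 [0.4371 0.028 ]
side coaster_mid 0.0262 [0.4022 0.0702]
side orange_bottle 0.0634 [0.5593 0.1757]
side tips 0.0856 [0.4285 0.1782]
side rack 0.0387 [ 0.4431 -0.0798]
side timer 0.0225 [0.5957 0.0218]
side tape 0.0845 [0.5596 0.1594]
top orange_bottle 0.1107 [ 0.58   -0.1241]
top tips 0.0877 [0.4296 0.1744]
top rack 0.0368 [ 0.4498 -0.131 ]
top timer 0.0249 [0.5971 0.0151]
```

View pics/w23.png

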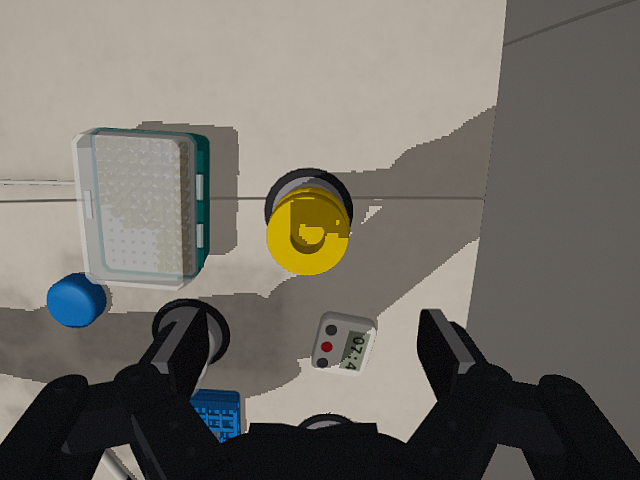

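View pics/side23.png

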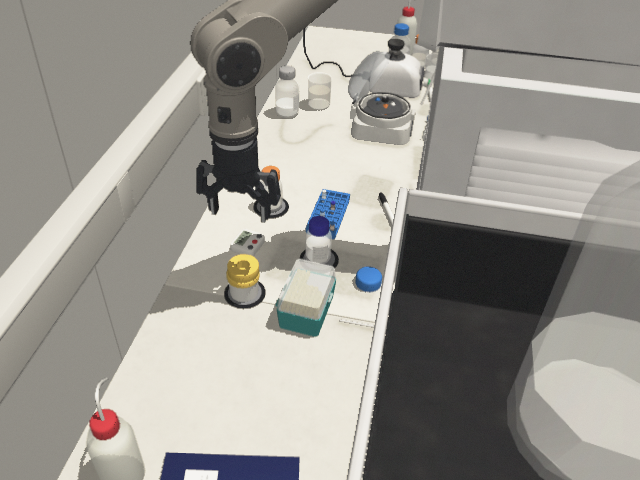

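Emit:
{"api": "play_rows", "payload": {"plan": [[1, 0, 0, 0.02, 0], [1, 0, 0, 0.02, 0], [1, 0, 0, 0.02, 0], [1, 0, 0, 0.02, 0], [1, 0, 0, 0.02, 0]]}}

```text
clock: 30.7
tcp_pos: [0.5608, 0.1568, 0.2186]
orientation: [0.001, 1.572, -0.001]
contact_force: [0.6, -0.4, -0.1]
grip_width: 0.0854
```

```bash
python3 -c "
from h import *
print(r.hand_in())"
```

```text
the job is handed in; nothing more can be done
None
```

I set out the station in the order asked, with each piece upright, and handed it in at about 31 s. The violet bottle went on the middle coaster, the orange bottle behind the vial rack and the tub behind the tip box. The tape lies flat on the tub, and the open gripper was clear above everything at the end.

Last checks, from the wrist camera unless noted:

| Item | Distance from centre |
|---|---|
| Orange bottle | about 1 mm |
| Tub | about 1 mm |
| Tape on the tub | about 1.5 mm (its top is 19 mm above the lid, so it sits flat) |
| Violet bottle | 3–4 mm, towards the far side in x |

- **Violet bottle:** it moved slightly as I released it. The side camera showed the same offset, and I left it rather than disturb it again.
- **Tip box and timer:** their positions read the same as at the start, within about 4 mm.
- **Vial rack:** the last readings disagreed with the first ones (about 6–18 mm from the top camera, 30 mm from the side camera). In the pictures it is partly hidden by the arm and the violet bottle, and I saw no contact with it. I put the difference down to that, but I didn't measure it again unobstructed.
- **Orange bottle, side camera:** its final detection landed on the tub, so I ignored it. The top camera agreed with the wrist camera.

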